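# Open the oil filler of a vacuum pump

## Robot

A 6-joint arm with a two-finger parallel gripper is mounted at the origin on the work surface. World frame = base frame: x ahead of the robot, y to its left, z up, the work surface at z = 0. Lengths are in m, angles in rad, forces in N, time in s.
With the tool pointing down it reaches from about 0.325 to 0.9 m from the base axis. Payload 6.1 kg.
Tool frame: the origin (TCP) lies between the finger pads; the fingertips stand r.nose_length ahead of it and the grasp point (between the pads) lies 5 mm behind it (r.nose_length is the distance from the TCP to the fingertips, in m); z points along the fingers, y is the direction in which the jaws open and shut (so a half turn about z gives the same grasp; the last joint's range is limited). The gripper opens to 85 mm and grips with 20 to 120 N. Pads are 22 mm wide; open, the fingers measure 114 mm over their backs; the gripper's body (76 mm by 85 mm) begins 54 mm behind the grasp point. The pads swing forward as they close: fully open they stand 13 mm farther back than shut.
Start: joints at [0.988, 0.22, 1.526, -0, 1.395, -0.126], TCP at [0.276, 0.561, 0.245] pointing down, gripper open.
Joint ranges: [-2.98, 2.98], [-0.91, 2.08], [0.09, 2.57], [-1.24, 4.39], [0.2, 2.65], [-2.68, 2.68]. Speed limits (rad/s): [2.57, 2.57, 3.01, 3.14, 3.14, 3.14].

## Interface

Orientations are given as [roll, pitch, yaw] about the fixed x, y, z axes, in that order (R = Rz(yaw) Ry(pitch) Rx(roll)).
In Python, from cell import r, eyes, order gives the robot as it stands.
- The arm moves only by the shell command python3 -m creep 'ROWS' [FORCE]. ROWS is JSON, a list of rows, each an object of numbers: "x", "y", "z": the shift along the tool's x, y, z in mm; "rx", "ry", "rz": the turn, a rotation vector about the tool's x, y, z in degrees; "claw": the gripper's target within -1 to 1 (shut at 1, half-way at 0, fully open at -1). In form: [{"x": .., "y": .., "z": .., "rx": .., "ry": .., "rz": .., "claw": ..}, ...]. A call has 1 to 10 rows; each row shifts and turns the pose as measured when the row begins, along the tool's axes as they then stand; what a row does not reach is not made up. A row lasts 1/10 s, in which the tool goes at most 50 mm and 8.59 degrees, less where a joint would pass 70% of its speed; a pose out of reach is approached as far as the arm can. A call with a gripper value outside its range is refused whole. The fingers move at their own pace and stop on an object; FORCE is the grip in N (left out, the last holds). Time passes only in rows, so rows that do not move let the fingers close. It gives the time, the measured TCP pose, the force and the opening at its end, in the units of the state.
- r.state(): the state, without advancing time (a new reading comes with each control period).
- eyes.camera(name): name is "scene" or "top" or "wrist"; returns a dict with "img" (400x640x3 uint8, red, green, blue), "fx", "fy", "cx", "cy" (pixels), "R" (3x3) and "t" (3): a world point X has camera coordinates R X + t. Camera axes: x right, y down, z forward; pixel columns grow to the right and rows downward; lengths in m; the calibration is good to about 2 mm. A picture is of the moment at which its call begins. There is no depth.
- order.finish_job(): hands the job in, once; it reports no verdict.
The state is a dict: "t": time; "q": joint angles; "qd": joint speeds; "joint_torque": joint torques, N m; "tool_pos": TCP position; "eef_rot": TCP orientation; "ft_force": force on the tool from outside, world axes, zero at the start; "wrist_torque": the same for the moment, N m; "gripper_width": finger opening in m.
Only numpy, scipy, OpenCV 4.12 (cv2) and the standard library are available. Lean on these libraries where they do the work, as an engineer would, in place of code of your own. Each camera call takes 0.05 s, during which the arm holds its last target. There are 200 camera calls.

## Task

The refrigeration technician's vacuum pump on the steel counter needs its oil topped up. Unscrew the black oil filler cap on the pump anticlockwise until its thread lets go, lift it straight off, and set it down (do not drop it) inside the shallow white tray, right way up. Leave the oil bottle standing where it is.

Things in the scene. Friction and masses are not known exactly. Their poses are not given: they have to be found in the camera images.
- cap_center (a point): Black ribbed screw cap, 50 mm across, 42 mm tall, 60 g. Point on its upright axis, half-way up; z up. Coarse thread, turns easily, tight or slightly slack at first: one anticlockwise turn (from above) of 75 to 110 degrees frees it, no regrasp; under 65 may still hold, over 120 meets a stop. Neck inside 26 mm tall: lift 40 mm before going sideways. Within 60 mm of the axis the pump stays below its underside.
- filler (a point): Filler axis where the cap's underside sits, 125 mm over the counter, on a 17 mm tall metal boss as wide as the cap; z up, x towards the motor. The pump is fixed: grey oil casing 120 x 140 mm, 108 mm tall, centred below this point, amber sight glass on its end; finned motor 75 to 273 mm along x, 120 mm across, its carry handle reaching 180 mm over the counter.
- tray_in (a point): Shallow open white plastic tray, fixed, outside 200 x 160 mm, walls 4 mm thick and 22 mm tall. Point at the centre of its inner floor, about 4 mm over the counter; x along its 200 mm length, z up. On either side of the pump.
- oil_center (a point): Loose white oil bottle with a black cap, a bystander: 68 mm across, 160 mm tall, standing on the counter; this point is on its axis, half-way up (80 mm). It stands on the other side of the pump from the tray.
Not all that is in view belongs to the job. Leave any orange look-alike of the part that bears cap_center alone.

How it is judged:
By the outcome, as a careful person would: the job done as asked, in the order asked, and still so for the second after the job is handed in, with the robot touching nothing.
It also fails if it takes over 45 s, if anything falls off the work surface, if the arm or the gripper's body presses on something with over 40 N, if the wrist force passes 120 N, or if a joint passes its speed limit or range.

## Working session

There is one attempt and no reset: what is moved stays moved. The work goes in short steps, Python scripts to look and compute and a shell command to move; the robot and the scene stay as the last step left them, time stands still between calls to the robot, and variables do not carry over. Pictures are saved under pics/ and viewed, about 8 in all and at most 12, crops included, and the job is handed in when it is done.

```bash
mkdir -p pics; ls; python3 - <<'E'
from cell import r,eyes,order
import cv2,json,numpy as np,pickle
d={}
for n in("scene","top"):
    c=eyes.camera(n); d[n]=c; cv2.imwrite(f"pics/{n}0.png",c["img"][:,:,::-1]); print(n,c["fx"],c["cx"],c["cy"],(-np.array(c["R"]).T@c["t"]).round(3))
pickle.dump(d,open("c0.pkl","wb"))
print(r.state(),r.nose_length)
E
```

```text
pics
scene 493.9085016329004 318.33799722858635 205.94860317698854 [ 0.985 -0.337  1.065]
top 494.97118380616524 324.4029029768249 187.72579015953602 [0.374 0.006 1.069]
{'t': 0.1, 'q': array([ 9.87882565e-01,  2.21168980e-01,  1.52752097e+00, -1.31296675e-05,
        1.39468995e+00, -1.26083548e-01]), 'qd': array([ 1.20004478e-04, -1.17247228e-03, -1.98538826e-03, -9.69737692e-08,
       -7.53947077e-04,  1.37828329e-03]), 'joint_torque': array([ 1.49163236e-03, -4.98246539e+01, -3.90546262e+01, -1.30029975e-04,
        5.70479926e-03, -3.82989367e-05]), 'tool_pos': array([0.27539533, 0.56046521, 0.24428231]), 'eef_rot': array([-3.13981798e+00, -2.11924941e-04,  2.68476456e+00]), 'ft_force': array([-0.32922933,  0.41969051, -0.57892785]), 'wrist_torque': array([ 0.00894968, -0.04479072,  0.03533755]), 'gripper_width': 0.08527599284055637} 0.014
```

View pics/scene0.png

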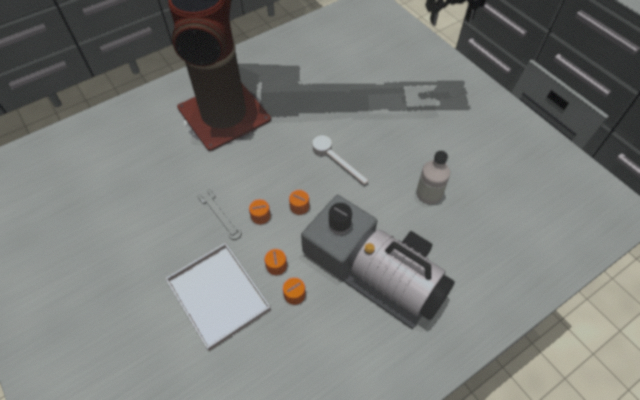

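View pics/top0.png

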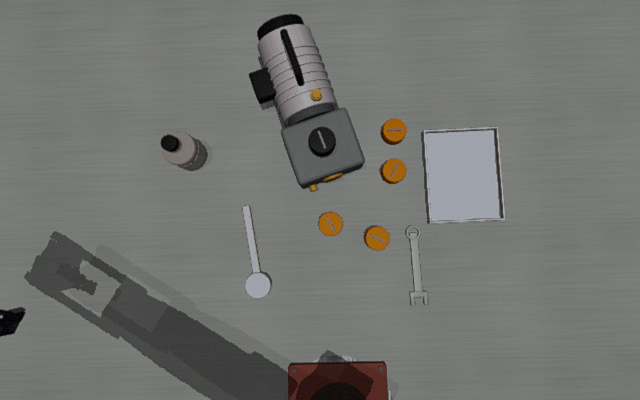

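The top view shows the black cap on the grey casing at (321,141). In the scene view it is at (340,215). The four orange caps standing on the counter, top view (394,131), (394,171), (330,224) and (377,238), are look-alikes, so they don't fit: ours is black and sits on the pump. The tray is at about (463,175) and the bottle at about (183,150), on opposite sides of the pump.

```bash
cat > h.py <<'E'
import numpy as np,cv2
def ray(c,uv):
    R=np.array(c["R"]);o=-R.T@np.array(c["t"])
    return o,R.T@np.array([(uv[0]-c["cx"])/c["fx"],(uv[1]-c["cy"])/c["fy"],1])
def plane(c,uv,z):
    o,d=ray(c,uv);return o+d*(z-o[2])/d[2]
def proj(c,X):
    p=np.array(c["R"])@X+np.array(c["t"]);return np.array([c["fx"]*p[0]/p[2]+c["cx"],c["fy"]*p[1]/p[2]+c["cy"]])
def tri(c1,u1,c2,u2):
    o1,d1=ray(c1,u1);o2,d2=ray(c2,u2)
    s=np.linalg.lstsq(np.c_[d1,-d2],o2-o1,rcond=None)[0]
    a,b=o1+s[0]*d1,o2+s[1]*d2;return (a+b)/2,np.linalg.norm(a-b)
def blob(m,near,off=(0,0)):
    k,_=cv2.findContours(m.astype(np.uint8),cv2.RETR_EXTERNAL,cv2.CHAIN_APPROX_NONE)
    k=[q for q in k if cv2.contourArea(q)>60]
    return min(k,key=lambda q:np.linalg.norm(q.reshape(-1,2).mean(0)-near))
E
python3 - <<'E'
from h import *
import pickle
d=pickle.load(open("c0.pkl","rb"));T,S=d["top"],d["scene"]
res={}
for n,c,p in(("top",T,(321,141)),("scene",S,(340,215))):
    g=c["img"].max(2); m=cv2.morphologyEx((g<52).astype(np.uint8),cv2.MORPH_CLOSE,np.ones((5,5)))
    m[:p[1]-25]=0;m[p[1]+25:]=0;m[:,:p[0]-25]=0;m[:,p[0]+25:]=0
    b=blob(m,p); res[n]=cv2.minEnclosingCircle(b)
    print(n,res[n],cv2.boundingRect(b),cv2.contourArea(b))
    crop=cv2.resize(c["img"][p[1]-40:p[1]+40,p[0]-50:p[0]+50,::-1],None,fx=5,fy=5,interpolation=2)
    cv2.drawContours(crop,[((b-np.array([p[0]-50,p[1]-40]))*5+2).astype(int)],-1,(0,255,0),1); res[n+"c"]=crop
cv2.imwrite("pics/crop1.png",cv2.resize(np.vstack([res["topc"],res["scenec"]]),(375,600)))
print("cap mid, two views",tri(T,res["top"][0],S,res["scene"][0]))
print("top plane .167/.146",plane(T,res["top"][0],.167),plane(T,res["top"][0],.146))
for n,c,p in(("top",T,(463,175)),("scene",S,(217,295))):
    im=c["img"].astype(int); hsv=im.min(2)
    m=(hsv>130); b=blob(m,p); q=cv2.minAreaRect(b); print(n,q)
    w=np.array([plane(c,u,.004) for u in cv2.boxPoints(q)]); print(w.round(3),w.mean(0).round(4), [np.linalg.norm(w[i]-w[i-1]).round(3) for i in range(4)])
E
```

```text
top ((321.0, 141.85000610351562), 15.150105476379395) (308, 127, 28, 31) 612.0
scene ((339.1320495605469, 217.1883087158203), 13.189068794250488) (330, 204, 21, 27) 343.0
cap mid, two views (array([0.54372025, 0.01726577, 0.14108364]), np.float64(0.001557226866729383))
top plane .167/.146 [0.53936626 0.01759783 0.167     ] [0.54321207 0.0178776  0.146     ]
top ((464.03326416015625, 174.99778747558594), (95.12217712402344, 75.49906921386719), 86.18592071533203)
[[ 0.589 -0.203  0.004]
 [ 0.595 -0.368  0.004]
 [ 0.389 -0.369  0.004]
 [ 0.382 -0.208  0.004]] [ 0.4889 -0.287   0.004 ] [np.float64(0.206), np.float64(0.164), np.float64(0.206), np.float64(0.161)]
scene ((319.5, 199.5), (399.0, 639.0), 90.0)
[[-0.922 -0.387  0.004]
 [ 0.353  1.442  0.004]
 [ 1.176  0.317  0.004]
 [ 0.437 -0.757  0.004]] [0.2611 0.1539 0.004 ] [np.float64(1.408), np.float64(2.229), np.float64(1.394), np.float64(1.304)]
```

View pics/crop1.png

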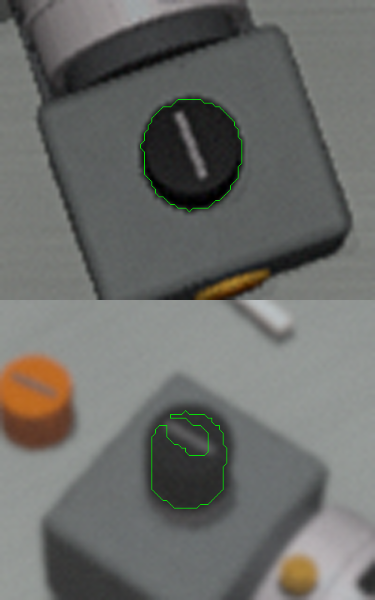

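The crop shows one black ribbed cap with a pointer line on top, sitting on the grey casing next to the sight glass. That is the target, and the orange one on the counter is not. The cap axis is about (0.543, 0.017), and the two-view mid height of 0.141 agrees with the expected 0.146. The tray is 0.206 x 0.163 at the measured plane and about 0.202 x 0.161 at rim height, centred near (0.487, -0.283).

```bash
python3 -m creep '[{"x":-36,"y":-28,"z":-3},{"x":-36,"y":-28,"z":-3},{"x":-36,"y":-28,"z":-3},{"x":-36,"y":-28,"z":-3},{"x":-36,"y":-28,"z":-3},{"x":-36,"y":-28,"z":-3},{"x":-36,"y":-28},{"x":-36,"y":-28},{"x":-36,"y":-28},{"x":-36,"y":-28}]'; python3 -m creep '[{"rz":8.5},{"rz":8.5},{"rz":8.5},{"rz":8.5},{"rz":8.5},{"rz":8.5},{"rz":8.5},{"rz":8.5},{"rz":8.5},{"rz":8.5}]';  python3 -m creep '[{"rz":8},{"rz":8},{}]'; cat >n.py <<'E'
# python3 n.py x y z : tool-axis shift (mm) from the present pose to a world point
import sys,numpy as np
from scipy.spatial.transform import Rotation as Ro
from cell import r
s=r.state();R=Ro.from_euler("xyz",s["eef_rot"]).as_matrix()
print("t",s["t"],"pos",s["tool_pos"].round(4),"rpy",s["eef_rot"].round(3),"q",s["q"].round(2),"F",s["ft_force"].round(1),"w",round(s["gripper_width"],4))
g=np.array([float(a) for a in sys.argv[1:4]])
print("shift mm",(R.T@(g-s["tool_pos"])*1e3).round(1),"tilt (rotvec deg to vertical)",np.degrees(np.cross([0,0,1],R.T@[0,0,-1])).round(2))
E
python3 n.py .543 .017 .262
```

```text
t 0.1 pos [0.2754 0.5605 0.2443] rpy [-3.14  -0.     2.685] q [ 0.99  0.22  1.53 -0.    1.39 -0.13] F [-0.3  0.4 -0.6] w 0.0853
shift mm [-479.9 -369.7  -17.2] tilt (rotvec deg to vertical) [-0.1  -0.01  0.  ]invalid input
invalid input
invalid input
```

The interface refused the short rows, so I'll write every key out.

```bash
python3 -m creep '[{"x":-36,"y":-28,"z":-3,"rx":0,"ry":0,"rz":0,"claw":-1}]'
```

```text
t: 0.2
tool_pos: [0.2933, 0.5214, 0.2459]
eef_rot: [-3.139, -0.002, 2.689]
ft_force: [1.1, 0.1, 1.7]
gripper_width: 0.0857
```

```bash
python3 -m creep '[{"x":-36,"y":-28,"z":-3,"rx":0,"ry":0,"rz":0,"claw":-1},{"x":-36,"y":-28,"z":-3,"rx":0,"ry":0,"rz":0,"claw":-1},{"x":-36,"y":-28,"z":-3,"rx":0,"ry":0,"rz":0,"claw":-1},{"x":-36,"y":-28,"z":-3,"rx":0,"ry":0,"rz":0,"claw":-1},{"x":-36,"y":-28,"z":-3,"rx":0,"ry":0,"rz":0,"claw":-1},{"x":-36,"y":-28,"z":0,"rx":0,"ry":0,"rz":0,"claw":-1},{"x":-36,"y":-28,"z":0,"rx":0,"ry":0,"rz":0,"claw":-1},{"x":-36,"y":-28,"z":0,"rx":0,"ry":0,"rz":0,"claw":-1},{"x":-36,"y":-28,"z":0,"rx":0,"ry":0,"rz":0,"claw":-1}]'; python3 -m creep '[{"x":0,"y":0,"z":0,"rx":0,"ry":0,"rz":8.5,"claw":-1},{"x":0,"y":0,"z":0,"rx":0,"ry":0,"rz":8.5,"claw":-1},{"x":0,"y":0,"z":0,"rx":0,"ry":0,"rz":8.5,"claw":-1},{"x":0,"y":0,"z":0,"rx":0,"ry":0,"rz":8.5,"claw":-1},{"x":0,"y":0,"z":0,"rx":0,"ry":0,"rz":8.5,"claw":-1},{"x":0,"y":0,"z":0,"rx":0,"ry":0,"rz":8.5,"claw":-1},{"x":0,"y":0,"z":0,"rx":0,"ry":0,"rz":8.5,"claw":-1},{"x":0,"y":0,"z":0,"rx":0,"ry":0,"rz":8.5,"claw":-1},{"x":0,"y":0,"z":0,"rx":0,"ry":0,"rz":8.5,"claw":-1},{"x":0,"y":0,"z":0,"rx":0,"ry":0,"rz":8.5,"claw":-1}]'; python3 n.py .543 .017 .262
```

```text
t: 1.1
tool_pos: [0.4773, 0.1396, 0.258]
eef_rot: [-3.134, -0.004, 2.696]
ft_force: [1.1, -0.1, 0.3]
gripper_width: 0.0853
t: 2.1
tool_pos: [0.4772, 0.1308, 0.2532]
eef_rot: [-3.131, 0.013, 1.192]
ft_force: [-0.0, 0.9, 0.9]
gripper_width: 0.0854
t 2.1 pos [0.4772 0.1308 0.2532] rpy [-3.131  0.013  1.192] q [ 0.11 -0.09  1.84 -0.01  1.41  0.49] F [-0.   0.9  0.9] w 0.0854
shift mm [-81.5 103.1  -8.9] tilt (rotvec deg to vertical) [-0.61  0.72  0.  ]
```

```bash
python3 -m creep '[{"x":-27,"y":34,"z":-3,"rx":-0.6,"ry":0.7,"rz":0,"claw":-1},{"x":-27,"y":34,"z":-3,"rx":0,"ry":0,"rz":0,"claw":-1},{"x":-27,"y":34,"z":-3,"rx":0,"ry":0,"rz":0,"claw":-1},{"x":0,"y":0,"z":0,"rx":0,"ry":0,"rz":0,"claw":-1}]'; python3 - <<'E'
from h import *
from cell import eyes
import pickle
c=eyes.camera("wrist");pickle.dump(c,open("w1.pkl","wb"))
cv2.imwrite("pics/w1.png",c["img"][:,:,::-1]); print("cap top centre expected",proj(c,np.array([.543,.017,.167])),(-np.array(c["R"]).T@c["t"]).round(3))
E
python3 n.py .543 .017 .262
```

```text
t: 2.5
tool_pos: [0.5422, 0.0158, 0.2605]
eef_rot: [-3.139, 0.0, 1.19]
ft_force: [-0.3, 0.5, -0.7]
gripper_width: 0.0852
cap top centre expected [323.22175473 209.50076061] [0.57  0.086 0.39 ]
t 2.55 pos [0.5411 0.0177 0.26  ] rpy [-3.137 -0.     1.191] q [-0.11  0.01  1.72  0.    1.41  0.27] F [-0.1 -0.2  0.6] w 0.0856
shift mm [ 0.   2.1 -2. ] tilt (rotvec deg to vertical) [-0.25 -0.02  0.  ]
```

View pics/w1.png

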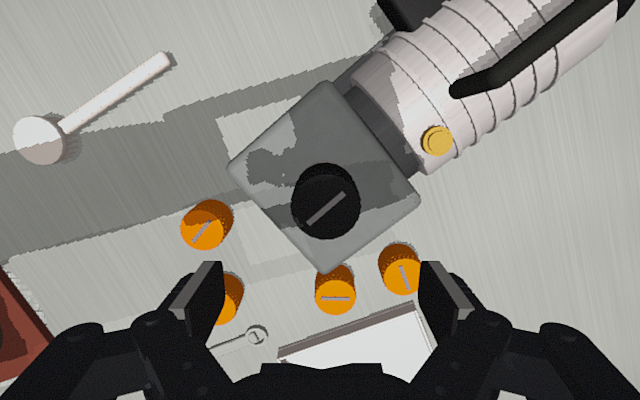

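The wrist view shows the cap's top face at about (326,208), where I expected (323,209.5). The jaws sit either side of it and the area is clear. I'll work out the remaining offset.

```bash
python3 - <<'E'
from h import *
import pickle
c=pickle.load(open("w1.pkl","rb"));im=c["img"]
m=(im.max(2)<40).astype(np.uint8); m[:150]=0;m[255:]=0;m[:,:280]=0;m[:,370:]=0
m=cv2.morphologyEx(m,cv2.MORPH_OPEN,np.ones((3,3)))
b=blob(m,(326,205)); print(cv2.boundingRect(b),"r px exp",c["fx"]*.025/.223)
x,y,w,h=cv2.boundingRect(b)
rp=c["fx"]*.025/(c["t"][2]+ (np.array(c["R"])@[.543,.017,.167])[2]); u=(x+w/2-.5,y+h-.5-rp); print("top centre from silhouette",u,rp,plane(c,u,.167))
f=np.zeros_like(m);cv2.drawContours(f,[b],-1,1,-1);f=cv2.erode(f,np.ones((9,9)))
l=(im.min(2)>55)&(f>0); p=np.argwhere(l)[:,::-1]; (a,s,an)=cv2.minAreaRect(p.astype(np.float32)); print("line",len(p),a,s,plane(c,a,.167))
E
```

```text
(291, 163, 70, 76) r px exp 37.212467458754666
top centre from silhouette (325.5, np.float64(203.13175885104644)) 35.36824114895356 [0.54623509 0.02078286 0.167     ]
line 288 (325.7235412597656, 208.09413146972656) (6.0740532875061035, 47.61623764038086) [0.54502733 0.0173144  0.167     ]
```

```bash
python3 -m creep '[{"x":1,"y":3.3,"z":20,"rx":0,"ry":0,"rz":0,"claw":-1},{"x":0,"y":0,"z":20,"rx":0,"ry":0,"rz":0,"claw":-1},{"x":0,"y":0,"z":15,"rx":0,"ry":0,"rz":0,"claw":-1},{"x":0,"y":0,"z":0,"rx":0,"ry":0,"rz":0,"claw":-1}]'; python3 n.py .5445 .0173 .143
```

```text
t: 2.95
tool_pos: [0.5425, 0.0201, 0.2023]
eef_rot: [-3.134, -0.001, 1.191]
ft_force: [-0.7, -0.3, -0.7]
gripper_width: 0.0857
t 2.95 pos [0.5425 0.0201 0.2023] rpy [-3.134e+00 -1.000e-03  1.191e+00] q [-0.11  0.06  1.78  0.    1.3   0.27] F [-0.7 -0.3 -0.7] w 0.0857
shift mm [-1.9  3.3 59.3] tilt (rotvec deg to vertical) [-0.41 -0.08  0.  ]
```

```bash
python3 -m creep '[{"x":-1.5,"y":2.5,"z":15,"rx":-0.3,"ry":0,"rz":0,"claw":-1},{"x":0,"y":0,"z":15,"rx":0,"ry":0,"rz":0,"claw":-1},{"x":0,"y":0,"z":15,"rx":0,"ry":0,"rz":0,"claw":-1},{"x":0,"y":0,"z":0,"rx":0,"ry":0,"rz":0,"claw":-1}]'; python3 n.py .5445 .0173 .143
```

```text
t: 3.35
tool_pos: [0.5439, 0.0201, 0.1565]
eef_rot: [-3.141, -0.002, 1.194]
ft_force: [-0.0, 0.2, -0.5]
gripper_width: 0.0852
t 3.35 pos [0.5439 0.0201 0.1565] rpy [-3.141e+00 -2.000e-03  1.194e+00] q [-0.11  0.11  1.82  0.    1.21  0.27] F [-0.   0.2 -0.5] w 0.0852
shift mm [-2.4  1.6 13.5] tilt (rotvec deg to vertical) [-0.06 -0.12  0.  ]
```

```bash
python3 -m creep '[{"x":-2.4,"y":1.5,"z":7,"rx":0,"ry":0,"rz":0,"claw":-1},{"x":0,"y":0,"z":6,"rx":0,"ry":0,"rz":0,"claw":-1},{"x":0,"y":0,"z":0,"rx":0,"ry":0,"rz":0,"claw":-1}]'; python3 n.py .5445 .0173 .143;python3 - <<'E'
from h import *
from cell import eyes
c=eyes.camera("wrist")
cv2.imwrite("pics/w2.png",c["img"][100:,80:560,::-1])
E
```

```text
t: 3.65
tool_pos: [0.5451, 0.0173, 0.1434]
eef_rot: [3.142, -0.002, 1.194]
ft_force: [-0.4, 0.3, 0.4]
gripper_width: 0.0852
t 3.65 pos [0.5451 0.0173 0.1434] rpy [ 3.142e+00 -2.000e-03  1.194e+00] q [-0.11  0.13  1.83  0.    1.18  0.26] F [-0.4  0.3  0.4] w 0.0852
shift mm [-0.2 -0.6  0.4] tilt (rotvec deg to vertical) [ 0.   -0.14  0.  ]
```

View pics/w2.png

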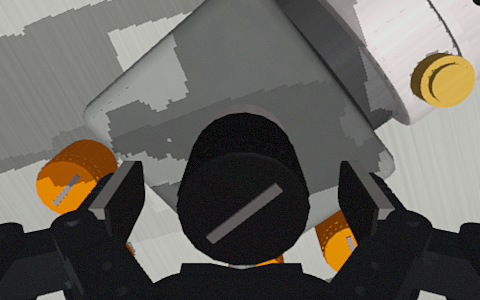

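The cap sits midway between the jaws: jaw inner faces at x 145 and 341, cap centre at 244 in the crop. I'll close at 60 N.

```bash
python3 -m creep '[{"x":0,"y":0,"z":0,"rx":0,"ry":0,"rz":0,"claw":1},{"x":0,"y":0,"z":0,"rx":0,"ry":0,"rz":0,"claw":1},{"x":0,"y":0,"z":0,"rx":0,"ry":0,"rz":0,"claw":1},{"x":0,"y":0,"z":0,"rx":0,"ry":0,"rz":0,"claw":1},{"x":0,"y":0,"z":0,"rx":0,"ry":0,"rz":0,"claw":1},{"x":0,"y":0,"z":0,"rx":0,"ry":0,"rz":0,"claw":1},{"x":0,"y":0,"z":0,"rx":0,"ry":0,"rz":0,"claw":1},{"x":0,"y":0,"z":0,"rx":0,"ry":0,"rz":0,"claw":1}]' 60; python3 n.py .5445 .0173 .143
```

```text
t: 4.5
tool_pos: [0.5466, 0.017, 0.146]
eef_rot: [3.138, -0.003, 1.194]
ft_force: [0.1, 0.2, -0.9]
gripper_width: 0.0489
t 4.5 pos [0.5466 0.017  0.146 ] rpy [ 3.138e+00 -3.000e-03  1.194e+00] q [-0.11  0.13  1.83  0.    1.18  0.26] F [ 0.1  0.2 -0.9] w 0.0489
shift mm [-0.6 -2.1  2.9] tilt (rotvec deg to vertical) [ 0.21 -0.2   0.  ]
```

```bash
python3 -m creep '[{"x":0,"y":0,"z":0,"rx":0,"ry":0,"rz":-6,"claw":1},{"x":0,"y":0,"z":0,"rx":0,"ry":0,"rz":-6,"claw":1},{"x":0,"y":0,"z":0,"rx":0,"ry":0,"rz":-6,"claw":1},{"x":0,"y":0,"z":0,"rx":0,"ry":0,"rz":-6,"claw":1},{"x":0,"y":0,"z":0,"rx":0,"ry":0,"rz":-6,"claw":1}]'; python3 n.py .545 .0173 .145; python3 -c "
from cell import r;print(r.state()['wrist_torque'])"
```

```text
t: 5.0
tool_pos: [0.5462, 0.0172, 0.1453]
eef_rot: [3.138, -0.001, 1.736]
ft_force: [0.0, 0.4, -0.3]
gripper_width: 0.0487
t 5.0 pos [0.5462 0.0172 0.1453] rpy [ 3.138e+00 -1.000e-03  1.736e+00] q [-0.11  0.13  1.83  0.    1.18 -0.28] F [ 0.   0.4 -0.3] w 0.0487
shift mm [ 0.3 -1.1  0.3] tilt (rotvec deg to vertical) [ 0.22 -0.09  0.  ]
[ 0.05608088 -0.01612626 -0.08524624]
```

```bash
python3 -m creep '[{"x":0,"y":0,"z":0,"rx":0,"ry":0,"rz":-6,"claw":1},{"x":0,"y":0,"z":0,"rx":0,"ry":0,"rz":-6,"claw":1},{"x":0,"y":0,"z":0,"rx":0,"ry":0,"rz":-6,"claw":1},{"x":0,"y":0,"z":0,"rx":0,"ry":0,"rz":-6,"claw":1},{"x":0,"y":0,"z":0,"rx":0,"ry":0,"rz":-6,"claw":1},{"x":0,"y":0,"z":0,"rx":0,"ry":0,"rz":-6,"claw":1},{"x":0,"y":0,"z":0,"rx":0,"ry":0,"rz":-6,"claw":1},{"x":0,"y":0,"z":0,"rx":0,"ry":0,"rz":-6,"claw":1},{"x":0,"y":0,"z":0,"rx":0,"ry":0,"rz":-6,"claw":1}]'; python3 n.py .545 .0173 .145; python3 - <<'E'
from h import *
from cell import eyes,r
print(r.state()['wrist_torque'])
c=eyes.camera("wrist")
cv2.imwrite("pics/w3.png",c["img"][100:,80:560,::-1])
E
```

```text
t: 5.9
tool_pos: [0.5463, 0.018, 0.1454]
eef_rot: [3.137, 0.002, 2.719]
ft_force: [-0.4, -0.3, 0.4]
gripper_width: 0.0489
t 5.9 pos [0.5463 0.018  0.1454] rpy [3.137e+00 2.000e-03 2.719e+00] q [-0.11  0.13  1.83  0.    1.18 -1.26] F [-0.4 -0.3  0.4] w 0.0489
shift mm [ 0.9 -1.2  0.4] tilt (rotvec deg to vertical) [ 0.28  0.11 -0.  ]
[0.06664164 0.04327288 0.00761524]
```

View pics/w3.png

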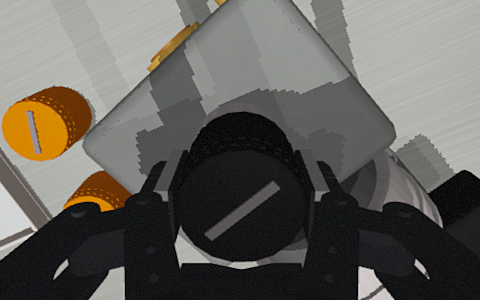

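The pointer line holds the same angle relative to the jaws as before, so the cap turned with them, 87°. The wrist torque is near zero. I'll lift gently and watch the force.

```bash
python3 -m creep '[{"x":0,"y":0,"z":-4,"rx":0,"ry":0,"rz":0,"claw":1},{"x":0,"y":0,"z":-4,"rx":0,"ry":0,"rz":0,"claw":1}]'; python3 -m creep '[{"x":0,"y":0,"z":-8,"rx":0,"ry":0,"rz":0,"claw":1},{"x":0,"y":0,"z":-12,"rx":0,"ry":0,"rz":0,"claw":1},{"x":0,"y":0,"z":-15,"rx":0,"ry":0,"rz":0,"claw":1},{"x":0,"y":0,"z":-20,"rx":0,"ry":0,"rz":0,"claw":1},{"x":0,"y":0,"z":-20,"rx":0,"ry":0,"rz":0,"claw":1},{"x":0,"y":0,"z":0,"rx":0,"ry":0,"rz":0,"claw":1}]'; python3 n.py .487 -.283 .23; python3 - <<'E'
from h import *
from cell import eyes,r
c=eyes.camera("scene")
cv2.imwrite("pics/s4.png",cv2.resize(c["img"][120:340,150:470,::-1],None,fx=2,fy=2))
E
```

```text
t: 6.15
tool_pos: [0.5458, 0.018, 0.1531]
eef_rot: [3.137, 0.001, 2.72]
ft_force: [-0.3, 0.1, -0.5]
gripper_width: 0.049
t: 6.75
tool_pos: [0.5464, 0.0175, 0.2362]
eef_rot: [3.136, 0.004, 2.714]
ft_force: [1.2, -0.1, -0.4]
gripper_width: 0.0486
t 6.75 pos [0.5464 0.0175 0.2362] rpy [3.136 0.004 2.714] q [-0.11  0.04  1.75  0.    1.35 -1.26] F [ 1.2 -0.1 -0.4] w 0.0486
shift mm [ -70.6 -298.1    4.9] tilt (rotvec deg to vertical) [ 0.31  0.23 -0.  ]
```

View pics/s4.png

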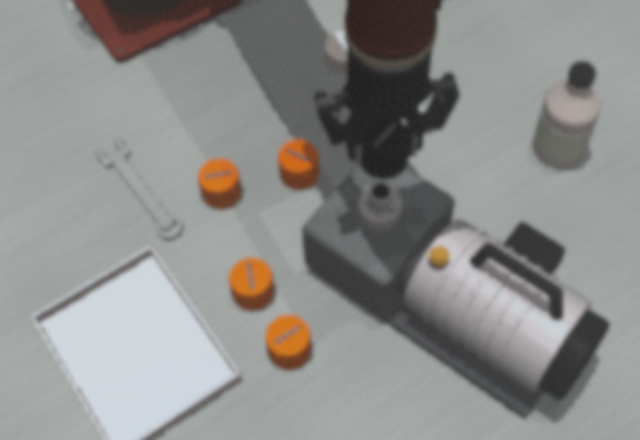

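The cap is clear: the neck shows bare at (380,195) and the cap is held in the jaws. Next I carry it to the tray.

```bash
python3 -m creep '[{"x":-4,"y":-18,"z":0,"rx":0.2,"ry":0.2,"rz":0,"claw":1},{"x":-7,"y":-32,"z":0,"rx":0,"ry":0,"rz":0,"claw":1},{"x":-9,"y":-36,"z":0,"rx":0,"ry":0,"rz":0,"claw":1},{"x":-9,"y":-36,"z":0,"rx":0,"ry":0,"rz":0,"claw":1},{"x":-9,"y":-36,"z":0,"rx":0,"ry":0,"rz":0,"claw":1},{"x":-9,"y":-36,"z":0,"rx":0,"ry":0,"rz":0,"claw":1},{"x":-9,"y":-36,"z":0,"rx":0,"ry":0,"rz":0,"claw":1},{"x":-8,"y":-32,"z":0,"rx":0,"ry":0,"rz":0,"claw":1},{"x":-5,"y":-20,"z":0,"rx":0,"ry":0,"rz":0,"claw":1},{"x":0,"y":0,"z":0,"rx":0,"ry":0,"rz":0,"claw":1}]'; python3 n.py .487 -.283 .08
```

```text
t: 7.8
tool_pos: [0.4844, -0.275, 0.223]
eef_rot: [3.139, -0.014, 2.714]
ft_force: [0.1, -0.1, -0.6]
gripper_width: 0.049
t 7.8 pos [ 0.4844 -0.275   0.223 ] rpy [ 3.139 -0.014  2.714] q [-0.66  0.09  1.72 -0.    1.35 -1.8 ] F [ 0.1 -0.1 -0.6] w 0.049
shift mm [ -7.7  -6.6 142.9] tilt (rotvec deg to vertical) [ 0.14 -0.83  0.  ]
```

```bash
python3 -m creep '[{"x":-4,"y":-3,"z":20,"rx":0,"ry":-0.8,"rz":0,"claw":1},{"x":-4,"y":-3,"z":30,"rx":0,"ry":0,"rz":0,"claw":1},{"x":0,"y":0,"z":30,"rx":0,"ry":0,"rz":0,"claw":1},{"x":0,"y":0,"z":30,"rx":0,"ry":0,"rz":0,"claw":1},{"x":0,"y":0,"z":25,"rx":0,"ry":0,"rz":0,"claw":1},{"x":0,"y":0,"z":15,"rx":0,"ry":0,"rz":0,"claw":1},{"x":0,"y":0,"z":0,"rx":0,"ry":0,"rz":0,"claw":1}]'; python3 n.py .487 -.283 .025; python3 - <<'E'
from h import *
from cell import eyes,r
c=eyes.camera("scene")
cv2.imwrite("pics/s5.png",cv2.resize(c["img"][200:360,120:340,::-1],None,fx=3,fy=3))
E
```

```text
t: 8.5
tool_pos: [0.4875, -0.2769, 0.063]
eef_rot: [3.135, -0.006, 2.711]
ft_force: [-0.5, 0.1, -0.5]
gripper_width: 0.0487
t 8.5 pos [ 0.4875 -0.2769  0.063 ] rpy [ 3.135 -0.006  2.711] q [-0.66  0.28  1.83  0.01  1.04 -1.8 ] F [-0.5  0.1 -0.5] w 0.0487
shift mm [-2.3 -6.  38. ] tilt (rotvec deg to vertical) [ 0.38 -0.36  0.  ]
```

View pics/s5.png

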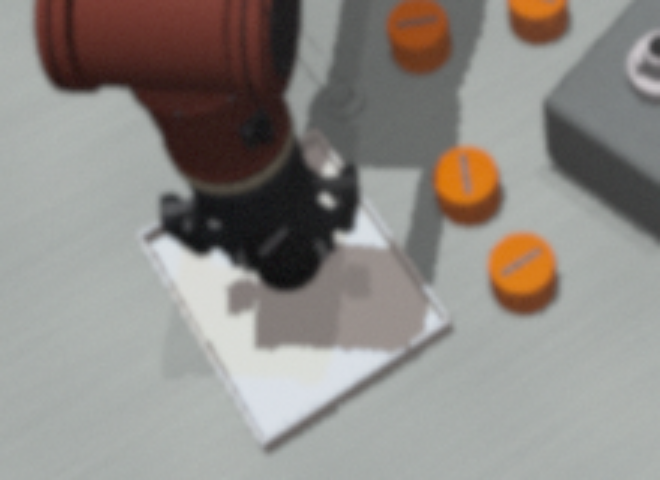

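The cap is held upright over the middle of the tray. I'll lower it, slowly at the end.

```bash
python3 -m creep '[{"x":-2,"y":-5,"z":12,"rx":0.3,"ry":-0.3,"rz":0,"claw":1},{"x":0,"y":0,"z":12,"rx":0,"ry":0,"rz":0,"claw":1},{"x":0,"y":0,"z":6,"rx":0,"ry":0,"rz":0,"claw":1},{"x":0,"y":0,"z":0,"rx":0,"ry":0,"rz":0,"claw":1}]'; python3 n.py .487 -.283 .025
```

```text
t: 8.95
tool_pos: [0.4897, -0.2833, 0.0345]
eef_rot: [-3.141, 0.005, 2.712]
ft_force: [0.2, -0.2, -0.5]
gripper_width: 0.0491
t 8.95 pos [ 0.4897 -0.2833  0.0345] rpy [-3.141  0.005  2.712] q [-0.66  0.33  1.83  0.    0.98 -1.81] F [ 0.2 -0.2 -0.5] w 0.0491
shift mm [ 2.6 -0.8  9.4] tilt (rotvec deg to vertical) [-0.02  0.3   0.  ]
```

```bash
for i in 1 ; do python3 -m creep '[{"x":0,"y":0,"z":3,"rx":0,"ry":0,"rz":0,"claw":1},{"x":0,"y":0,"z":3,"rx":0,"ry":0,"rz":0,"claw":1},{"x":0,"y":0,"z":0,"rx":0,"ry":0,"rz":0,"claw":1}]'; python3 -m creep '[{"x":0,"y":0,"z":1.5,"rx":0,"ry":0,"rz":0,"claw":1},{"x":0,"y":0,"z":0,"rx":0,"ry":0,"rz":0,"claw":1}]'; done; python3 n.py .487 -.283 .025
```

```text
t: 9.25
tool_pos: [0.4904, -0.284, 0.0289]
eef_rot: [-3.141, 0.007, 2.712]
ft_force: [0.1, -0.3, -0.7]
gripper_width: 0.0491
t: 9.45
tool_pos: [0.4907, -0.2842, 0.0277]
eef_rot: [-3.141, 0.008, 2.712]
ft_force: [-0.1, -0.6, -0.0]
gripper_width: 0.0487
t 9.45 pos [ 0.4907 -0.2842  0.0277] rpy [-3.141  0.008  2.712] q [-0.66  0.34  1.83  0.    0.96 -1.81] F [-0.1 -0.6 -0. ] w 0.0487
shift mm [ 3.9 -0.5  2.7] tilt (rotvec deg to vertical) [-0.04  0.44  0.  ]
```

```bash
python3 -m creep '[{"x":0,"y":0,"z":1.5,"rx":0,"ry":0.4,"rz":0,"claw":1},{"x":0,"y":0,"z":0,"rx":0,"ry":0,"rz":0,"claw":1}]';python3 -m creep '[{"x":0,"y":0,"z":1.5,"rx":0,"ry":0,"rz":0,"claw":1},{"x":0,"y":0,"z":0,"rx":0,"ry":0,"rz":0,"claw":1}]'; python3 n.py .487 -.283 .025
```

```text
t: 9.65
tool_pos: [0.4909, -0.2844, 0.0265]
eef_rot: [-3.141, 0.001, 2.712]
ft_force: [0.5, -0.4, 0.1]
gripper_width: 0.0488
t: 9.85
tool_pos: [0.4911, -0.2845, 0.025]
eef_rot: [-3.141, 0.001, 2.712]
ft_force: [-0.2, 0.7, -0.6]
gripper_width: 0.0488
t 9.85 pos [ 0.4911 -0.2845  0.025 ] rpy [-3.141e+00  1.000e-03  2.712e+00] q [-0.66  0.35  1.83 -0.    0.97 -1.8 ] F [-0.2  0.7 -0.6] w 0.0488
shift mm [ 4.3 -0.4 -0.1] tilt (rotvec deg to vertical) [-0.06  0.05  0.  ]
```

```bash
python3 -m creep '[{"x":0,"y":0,"z":1,"rx":0,"ry":0,"rz":0,"claw":1},{"x":0,"y":0,"z":0,"rx":0,"ry":0,"rz":0,"claw":1}]';python3 -m creep '[{"x":0,"y":0,"z":1,"rx":0,"ry":0,"rz":0,"claw":1},{"x":0,"y":0,"z":0,"rx":0,"ry":0,"rz":0,"claw":1}]'; python3 n.py .487 -.283 .025
```

```text
t: 10.05
tool_pos: [0.4914, -0.2847, 0.0245]
eef_rot: [-3.14, 0.002, 2.712]
ft_force: [-0.2, -0.0, -1.6]
gripper_width: 0.0489
t: 10.25
tool_pos: [0.4917, -0.2849, 0.0246]
eef_rot: [-3.14, 0.002, 2.712]
ft_force: [0.7, -0.3, -0.6]
gripper_width: 0.049
t 10.25 pos [ 0.4917 -0.2849  0.0246] rpy [-3.140e+00  2.000e-03  2.712e+00] q [-0.66  0.35  1.82 -0.    0.97 -1.8 ] F [ 0.7 -0.3 -0.6] w 0.049
shift mm [ 5.1 -0.2 -0.4] tilt (rotvec deg to vertical) [-0.07  0.11  0.  ]
```

```bash
python3 -m creep '[{"x":0,"y":0,"z":2,"rx":0,"ry":0,"rz":0,"claw":1}]';python3 -m creep '[{"x":0,"y":0,"z":2.5,"rx":0,"ry":0,"rz":0,"claw":1}]'; python3 n.py .487 -.283 .024
```

```text
t: 10.35
tool_pos: [0.492, -0.2851, 0.0242]
eef_rot: [-3.14, 0.002, 2.712]
ft_force: [-8.6, 6.6, 27.7]
gripper_width: 0.0487
t: 10.45
tool_pos: [0.492, -0.2851, 0.0242]
eef_rot: [-3.141, 0.001, 2.712]
ft_force: [-13.1, 7.6, 31.9]
gripper_width: 0.0487
t 10.45 pos [ 0.492  -0.2851  0.0242] rpy [-3.141e+00  1.000e-03  2.712e+00] q [-0.66  0.35  1.82 -0.    0.97 -1.8 ] F [-13.1   7.6  31.9] w 0.0487
shift mm [ 5.5 -0.2  0.2] tilt (rotvec deg to vertical) [-0.06  0.04  0.  ]
```

Contact is firm at TCP z 0.024, which matches the expected height. I'll unload, open the jaws and retreat straight up.

```bash
python3 -m creep '[{"x":0,"y":0,"z":0,"rx":0,"ry":0,"rz":0,"claw":1},{"x":0,"y":0,"z":0,"rx":0,"ry":0,"rz":0,"claw":1},{"x":0,"y":0,"z":0,"rx":0,"ry":0,"rz":0,"claw":-1},{"x":0,"y":0,"z":0,"rx":0,"ry":0,"rz":0,"claw":-1},{"x":0,"y":0,"z":0,"rx":0,"ry":0,"rz":0,"claw":-1},{"x":0,"y":0,"z":0,"rx":0,"ry":0,"rz":0,"claw":-1},{"x":0,"y":0,"z":0,"rx":0,"ry":0,"rz":0,"claw":-1},{"x":0,"y":0,"z":0,"rx":0,"ry":0,"rz":0,"claw":-1},{"x":0,"y":0,"z":0,"rx":0,"ry":0,"rz":0,"claw":-1}]'; python3 n.py .487 -.283 .2
```

```text
t: 11.35
tool_pos: [0.4918, -0.285, 0.0235]
eef_rot: [-3.141, 0.0, 2.712]
ft_force: [0.0, -0.2, 0.5]
gripper_width: 0.0858
t 11.35 pos [ 0.4918 -0.285   0.0235] rpy [-3.141  0.     2.712] q [-0.66  0.35  1.82 -0.    0.97 -1.8 ] F [ 0.  -0.2  0.5] w 0.0858
shift mm [   5.1   -0.4 -176.5] tilt (rotvec deg to vertical) [-0.06  0.02  0.  ]
```

```bash
python3 -m creep '[{"x":0,"y":0,"z":-10,"rx":0,"ry":0,"rz":0,"claw":-1},{"x":0,"y":0,"z":-15,"rx":0,"ry":0,"rz":0,"claw":-1},{"x":0,"y":0,"z":-20,"rx":0,"ry":0,"rz":0,"claw":-1},{"x":0,"y":0,"z":-30,"rx":0,"ry":0,"rz":0,"claw":-1},{"x":0,"y":0,"z":-30,"rx":0,"ry":0,"rz":0,"claw":-1},{"x":0,"y":0,"z":-30,"rx":0,"ry":0,"rz":0,"claw":-1},{"x":0,"y":0,"z":-30,"rx":0,"ry":0,"rz":0,"claw":-1},{"x":0,"y":0,"z":-20,"rx":0,"ry":0,"rz":0,"claw":-1},{"x":0,"y":0,"z":0,"rx":0,"ry":0,"rz":0,"claw":-1}]'; python3 n.py .487 -.283 .2; python3 - <<'E'
from h import *
from cell import eyes
import pickle
a=eyes.camera("wrist");c=eyes.camera("scene")
u=proj(c,np.array([.491,-.285,.046]));print("cap top expected, scene",u, "wrist",proj(a,np.array([.491,-.285,.046])))
cv2.imwrite("pics/f6.png",np.vstack([cv2.resize(a["img"][...,::-1],(480,300)),cv2.resize(c["img"][100:350,140:540,::-1],(480,300))]))
E
```

```text
t: 12.25
tool_pos: [0.4923, -0.2851, 0.2265]
eef_rot: [-3.139, 0.008, 2.712]
ft_force: [-0.7, 0.4, 0.9]
gripper_width: 0.0852
t 12.25 pos [ 0.4923 -0.2851  0.2265] rpy [-3.139  0.008  2.712] q [-0.66  0.1   1.7  -0.    1.34 -1.8 ] F [-0.7  0.4  0.9] w 0.0852
shift mm [ 5.9 -0.3 26.4] tilt (rotvec deg to vertical) [-0.15  0.44  0.  ]
cap top expected, scene [213.50419795 289.05004537] wrist [320.80334181 180.26760386]
```

View pics/f6.png

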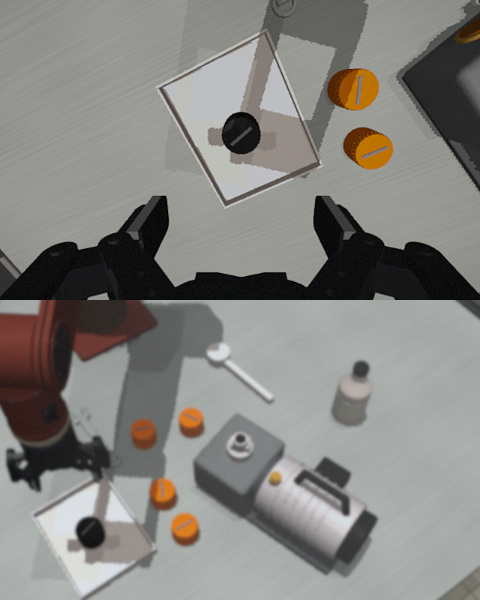

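The cap stands upright in the tray, pointer line up, at (241,133) in the wrist view. The filler neck is bare, the bottle is standing where it was, and the gripper is clear.

```bash
python3 -c "
from cell import order,r;print(order.finish_job(),r.state()['t'])"
```

```text
the job is handed in; nothing more can be done
the job is handed in; nothing more can be done
```

The oil filler cap is off the pump and standing right way up near the middle of the white tray, and the job is handed in at about 12 s on the robot's clock.

- **What I did:** I gripped the cap at 60 N and turned it about 87° anticlockwise. I lifted it about 90 mm straight up, lowered it until it touched the tray floor, then released it and backed off upwards.
- **Checks during the turn and lift:** the pointer line on the cap kept its angle in the jaws, so it did not slip. Wrist torque was near zero after the turn, and the readings showed no pull during the lift.
- **Last pictures:** the cap is upright in the tray, the filler neck is bare, the orange caps look undisturbed, and the oil bottle is still standing in place. The gripper is open and about 0.2 m above the tray floor, touching nothing.
- **What went wrong or disagreed:**
  - My first move calls were refused as invalid until I wrote out every key in each row.
  - The cap-position estimates differed by 2–4 mm between views, and a silhouette fit in the wrist view was about 3 mm off the one I used.
  - Confirming that the cap was down pressed it onto the tray with about 35 N for a moment, which I unloaded before opening the jaws.

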